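# Hardness check of a nylon mallet head

### The job

Draw the flat dial gauge straight up out of its slot in the wooden rack by its top edge, then stand it upright with its foot on the middle of the line marked on the nylon mallet head, its broad flat sides running along that line. Press down gently until the sprung table under the head has sunk about half-way (about 6 mm, which takes about 6 N), never down to its stop, and finish while holding the gauge there, still gripped and pressing. Leave the other two plates in the rack, the hammer and the loose amber insert alone.

Things in the scene. Friction and masses are not known exactly. Their poses are not given: they have to be found in the camera images.
- rack: fixed plywood rack 100 (x) x 175 (y) x 50 mm high, on one side of the bench, turned. Three slots open at the top at y = -60, 0, 60 mm, each 54 mm long (x), 15 mm wide (y), 40 mm deep, floor 10 mm above the bench. Origin: centre of the underside; z up.
- gauge: dial gauge, loose, 0.11-0.23 kg, standing in one of the three slots: flat black slab 50 (x) x 12 (y) x 116 mm tall on a steel foot 16 x 12 x 24 mm; 140 mm tall in all, top edge 100 mm above the rack. White dials 42 mm wide on both broad faces, 4 mm proud, centred 78 mm above the foot; flat above 100 mm. Origin: centre of the foot's underside; z up, x along the broad faces.
- fork: bystander: steel plate 50 (x) x 12 (y) x 112 mm tall with a U notch (24 mm wide, 36 mm deep) in its top edge, standing in another slot. Origin: centre of the underside.
- plate: bystander: plain steel plate 50 (x) x 12 (y) x 90 mm tall, standing in the remaining slot. Origin: centre of the underside.
- head: white nylon mallet head, upright cylinder, diameter 60, height 55 mm, flat top, clamped on the sprung steel table (100 x 92 mm) of a fixed grey stand (130 x 120 mm) on the other side of the bench from the rack, turned. Origin: centre of its underside, 58 mm above the bench with the table up (top at 113 mm); z up, x along the marked line.
- mark (a point): middle of the thin dark line (40 x 3 mm, along the head's x, with a 12 mm cross tick at its middle) on the flat top of the mallet head; the line lies 8 mm off the head's centre along the head's y. The point is on the top face.
- anvil (a joint): how far the sprung table with the head has sunk, m: 0 = up (unloaded), 0.012 = down on its stop. It moves straight down on a spring: 0.5 N starts it, then 1 N per mm; it springs back up when released.
- hammer: bystander: loose hammer with a wooden handle, 280 mm long, lying beyond the work. Origin: on its underside.
- insert: bystander: loose amber plastic hammer insert, 50 mm in diameter and 45 mm tall, standing on the bench nearer the robot. Origin: centre of its underside.
Mind the look-alikes: they are no part of the job. Of the things like the gauge, leave any that is blue or turquoise; of the rest the larger one is meant.

How it is judged:
By the outcome, as a careful person would: the job done as asked, in the order asked, and still so for the second after the job is handed in, while the arm keeps its last pose, push and grip.
It also fails if it takes over 40 s, if anything falls off the work surface, if the arm or the gripper's body presses on something with over 40 N, if the wrist force passes 120 N, or if a joint passes its speed limit or range.

### The arm

A 7-joint arm with a two-finger parallel gripper is mounted at the origin on the work surface. World frame = base frame: x ahead of the robot, y to its left, z up, the work surface at z = 0. Lengths are in m, angles in rad, forces in N, time in s.
With the tool pointing down it reaches from about 0.4 to 0.875 m from the base axis. Payload 19.3 kg.
Tool frame: the origin (TCP) lies midway between the tips of the shut fingers; the grasp point (between the pads) lies 19 mm behind it; x points along the fingers, y is the direction in which the jaws open and shut, and the axes are right-handed (so a half turn about x gives the same grasp; the last joint's range is limited). The gripper opens to 85 mm and grips with 20 to 120 N. Pads are 22 mm wide; open, the fingers measure 114 mm over their backs; the gripper's body (76 mm by 85 mm) begins 54 mm behind the grasp point. The pads swing forward as they close: fully open they stand 13 mm farther back than shut.
Start: joints at [1.19, 0.521, -0.036, 1.599, 0.021, 1.021, -0.113], TCP at [0.191, -0.595, 0.231] pointing down, gripper open.
Joint ranges: [-2.91, 2.91], [-0.3, 2.13], [-1.5, 1.42], [0.17, 2.43], [-1.26, 4.41], [0.16, 1.93], [-2.52, 2.52]. Speed limits (rad/s): [1.89, 1.89, 2.39, 2.39, 3.01, 3.01, 3.01].

### API

Orientations are given as [roll, pitch, yaw] about the fixed x, y, z axes, in that order (R = Rz(yaw) Ry(pitch) Rx(roll)).
In Python, from workcell import telemetry, vision, workorder gives the robot as it stands. The module is installed in compiled form; this text tells all that it offers.
- The arm moves only by the tool play_rows, never from a script. Its argument "deltas" is a list of rows, each a list of 7 numbers: the shift along the world's x, y, z in mm, then the turn, a rotation vector about the world's x, y, z in degrees, then the finger opening in mm, from 0 to 85.4. In form: [[x, y, z, wx, wy, wz, jaw], ...]. A call has 1 to 8 rows; each row shifts and turns the commanded pose from where the row before left it; what a row does not reach is not made up. A row lasts 1/8 s, in which the tool goes at most 62.5 mm and 10.7 degrees, less where a joint would pass 70% of its speed; a pose out of reach is approached as far as the arm can. A call with a gripper value outside its range is refused whole. The fingers move at their own pace and stop on an object; "grip_force" is the grip in N (left out, the last holds). Time passes only in rows, so rows that do not move let the fingers close. It gives the time, the measured TCP pose, the force and the opening at its end, in the units of the state.
- telemetry.observe(): the state, without advancing time (a new reading comes with each control period).
- vision.grab_frame(name): name is "side" or "top" or "wrist"; returns the picture (420x560x3 uint8, red, green, blue); there is no depth.
- vision.camera_info(name): a dict with "mtx" (3x3 intrinsics, pixels), "rvec" (rotation vector, rad) and "tvec" (3), from world to camera coordinates, as OpenCV has them. Camera axes: x right, y down, z forward; pixel columns grow to the right and rows downward; lengths in m; the calibration is good to about 2 mm. The wrist camera is an equidistant fisheye: a pixel r from the principal point sees the ray r / f radians off the axis. A picture is of the moment at which its call begins: read the wrist's pose just before it. camera_info takes no time and is no camera call; for the wrist camera it gives the pose at the moment of the call.
- workorder.job_done(): hands the job in, once; it reports no verdict.
The state is a dict: "clock": time; "qpos": joint angles; "qd": joint speeds; "joint_efforts": joint torques, N m; "position": TCP position; "tool_rot": TCP orientation; "force": force on the tool from outside, world axes, zero at the start; "moment": the same for the moment, N m; "grip_width": finger opening in m.
Only numpy, scipy, OpenCV 4.12 (cv2) and the standard library are available. Lean on these libraries where they do the work, as an engineer would, in place of code of your own. Each camera call takes 0.05 s, during which the arm holds its last target. There are 200 camera calls.

## Working session

There is one attempt and no reset: what is moved stays moved. The work goes in short steps, Python scripts to look and compute and a tool call to move; the robot and the scene stay as the last step left them, time stands still between calls to the robot, and variables do not carry over. Pictures are saved under pics/ and viewed, about 8 in all and at most 12, crops included, and the job is handed in when it is done.

Besides the shell and the picture viewer there is one more tool, called after "Emit:" as name(argument=value, ...) on one line, values as JSON. play_rows: Moves the arm, as the interface text tells. Its arguments: {"type":"object","properties":{"deltas":{"type":"array","items":{"type":"array","items":{"type":"number"}}},"grip_force":{"type":"number"}},"required":["deltas"]}

```bash
mkdir -p pics; cat > h.py <<'E'
import numpy as np, cv2
from workcell import telemetry, vision, workorder
def snap(n,f):
    im=vision.grab_frame(n); cv2.imwrite(f'pics/{f}.png',im[:,:,::-1]); return im
def ray(n,uv,info=None):
    c=info or vision.camera_info(n); K=np.array(c['mtx']);R=cv2.Rodrigues(np.array(c['rvec'],float))[0];t=np.array(c['tvec'],float).ravel()
    x=(uv[0]-K[0,2])/K[0,0];y=(uv[1]-K[1,2])/K[1,1]
    if n=='wrist':
        r=np.hypot(x,y);d=np.array([np.sin(r)*x/r,np.sin(r)*y/r,np.cos(r)])
    else: d=np.array([x,y,1.])
    return -R.T@t, R.T@d
def atz(n,uv,z,info=None):
    o,d=ray(n,uv,info); return o+d*(z-o[2])/d[2]
def proj(n,P):
    c=vision.camera_info(n);K=np.array(c['mtx']);R=cv2.Rodrigues(np.array(c['rvec'],float))[0];t=np.array(c['tvec'],float).ravel()
    p=R@np.array(P)+t
    if n=='wrist':
        r=np.hypot(p[0],p[1]);th=np.arctan2(r,p[2]);p=np.array([p[0]/r*th,p[1]/r*th,1])
    p=K@(p/p[2]); return p[:2]
E
python3 - <<'E'
from h import *
np.set_printoptions(precision=4,suppress=True)
for n in('side','top'):
    snap(n,n+'0'); c=vision.camera_info(n); print(n,ray(n,(280,210))[0],c['mtx'])
s=telemetry.observe(); print({k:np.round(v,4) for k,v in s.items()})
a=cv2.imread('pics/top0.png')
E
```

```text
side [0.2254 0.6455 0.7863] [[425.9078   0.     276.2126]
 [  0.     425.9078 210.9029]
 [  0.       0.       1.    ]]
top [ 0.3996 -0.0209  0.913 ] [[457.7852   0.     278.6102]
 [  0.     457.7852 214.778 ]
 [  0.       0.       1.    ]]
{'clock': np.float64(0.1), 'qpos': array([ 1.1898,  0.5219, -0.0363,  1.5999,  0.0212,  1.0211, -0.1128]), 'qd': array([ 0.    , -0.0009,  0.0003, -0.0021,  0.0002, -0.0015,  0.0001]), 'joint_efforts': array([  0.0039, -92.85  ,   1.984 , -37.0538,   0.0181,   0.0053,
        -0.    ]), 'position': array([ 0.191 , -0.5948,  0.2308]), 'tool_rot': array([-1.489 ,  1.5699,  1.9635]), 'force': array([ 0.379 , -0.1849,  0.7371]), 'moment': array([ 0.0312, -0.0176, -0.0885]), 'grip_width': np.float64(0.0851)}
```

View pics/top0.png

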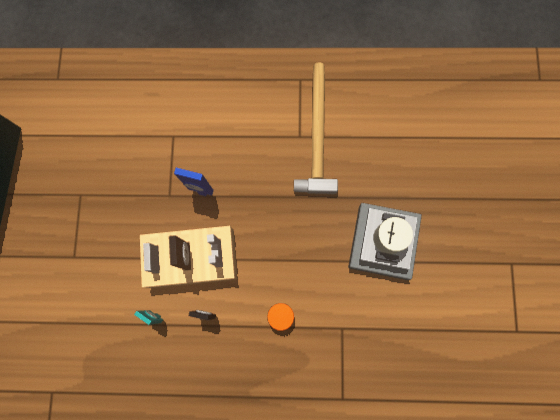

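View pics/side0.png

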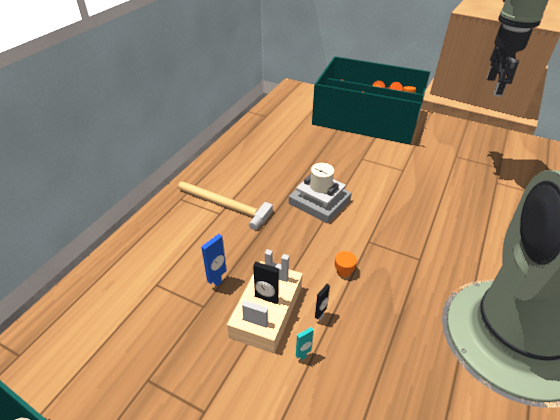

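Top view: the gauge candidates are the black one in the rack's middle slot (180,252), a small black one loose on the bench (202,314), a blue one (192,180) and a turquoise one (148,316). Blue and turquoise are ruled out. Of the two black ones, the larger is the one in the rack. The head is at (396,235), the insert at (281,317) and the hammer above. Next I confirm with an enlarged crop.

```bash
python3 - <<'E'
import cv2,numpy as np
t=cv2.imread('pics/top0.png');s=cv2.imread('pics/side0.png')
def c(i,u,v,w,h,k): return cv2.resize(i[v:v+h,u:u+w],None,fx=k,fy=k,interpolation=cv2.INTER_CUBIC)
M=np.zeros((600,800,3),np.uint8)
def put(a,x,y): M[y:y+a.shape[0],x:x+a.shape[1]]=a
put(c(t,135,220,105,78,4),0,0); put(c(t,345,200,80,78,4),425,0)
put(c(s,225,245,100,95,3),0,314); put(c(s,285,155,70,70,4),425,314)
cv2.imwrite('pics/m.png',M)
E
```

```text
(no output)
```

View pics/m.png

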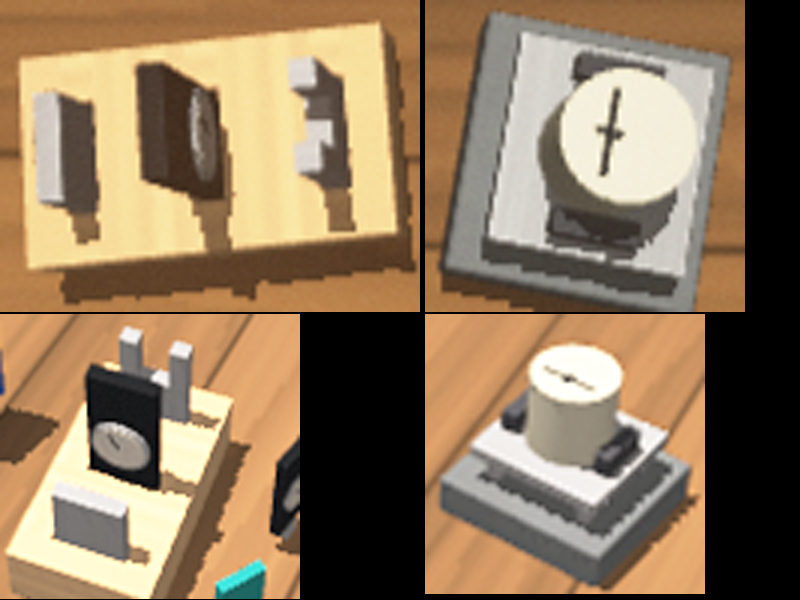

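```bash
python3 - <<'E'
from h import *
np.set_printoptions(precision=4,suppress=True)
def q(x,y,z,u0,v0,k=4,n='top'): return atz(n,((x+.5)/k-.5+u0,(y+.5)/k-.5+v0),z)
r=np.array([q(x,y,.05,135,220) for x,y in((20,58),(381,23),(400,232),(28,268))]); print('rack',r,r.mean(0))
for a in (r[1]-r[0],r[2]-r[3],r[0]-r[3],r[1]-r[2]): print(np.linalg.norm(a),np.degrees(np.arctan2(a[1],a[0])))
g=np.array([q(x,y,.15,135,220) for x,y in((138,66),(162,64),(168,190),(144,183))]); print('gauge',g,g.mean(0))
for a in (g[1]-g[0],g[0]-g[3],g[1]-g[2]): print(np.linalg.norm(a),np.degrees(np.arctan2(a[1],a[0])))
m=[q(x-425,y,.113,345,200) for x,y in((616,88),(604,176),(610,132),(628,136))]; print('line',m)
a=m[0]-m[1];print(np.linalg.norm(a),np.degrees(np.arctan2(a[1],a[0])),np.linalg.norm(m[2]-m[3]))
# side view cross-check
f=lambda x,y,z:q(x,y-314,z,225,245,3,'side')
gs=[f(*p,.15) for p in((88,366),(161,382))]; print('side gauge top',gs,np.mean(gs,0))
print('side mark',q(570-425,378-314,.113,285,155,4,'side'))
from scipy.spatial.transform import Rotation as R
print(R.from_euler('xyz',telemetry.observe()['tool_rot']).as_matrix())
E
```

```text
rack [[0.5241 0.2735 0.05  ]
 [0.5436 0.1001 0.05  ]
 [0.4444 0.0873 0.05  ]
 [0.4246 0.262  0.05  ]] [0.4842 0.1807 0.05  ]
0.17449061096169508 -83.59179532356168
0.17588798700876077 -83.53355758499086
0.10021894820366492 6.5626207410404955
0.10005369894850318 7.363075554235011
gauge [[0.507  0.1886 0.15  ]
 [0.508  0.1785 0.15  ]
 [0.4549 0.1726 0.15  ]
 [0.4577 0.1829 0.15  ]] [0.4819 0.1807 0.15  ]
0.010235309733159568 -84.36783033439903
0.049673245713386764 6.603766810324792
0.05341446976345652 6.251907319231434
line [array([ 0.5438, -0.1959,  0.113 ]), array([ 0.5047, -0.1896,  0.113 ]), array([ 0.5242, -0.1927,  0.113 ]), array([ 0.5225, -0.2005,  0.113 ])]
0.039619986480684787 -9.140624858093853 0.007964116847917903
side gauge top [array([0.5095, 0.183 , 0.15  ]), array([0.4614, 0.1732, 0.15  ])] [0.4855 0.1781 0.15  ]
side mark [ 0.5236 -0.1929  0.113 ]
[[-0.0004  0.3059 -0.9521]
 [ 0.0009 -0.9521 -0.3059]
 [-1.     -0.0009  0.0001]]
```

The black gauge in the middle slot (full size, dial, black slab) is confirmed as the one meant. Gauge: (0.482, 0.181) at 6.6°. Mark: (0.524, -0.193) with the line at -9.1°. The measured sizes match the given ones. Moving now.

Emit:
play_rows(deltas=[[32,37,9,0,0,0,45],[32,37,9,0,0,0,45],[32,37,9,0,0,0,45],[32,37,9,0,0,0,45],[32,37,9,0,0,0,45],[32,37,9,0,0,0,45],[32,37,9,0,0,0,45],[32,37,9,0,0,0,45]], grip_force=60)

```text
clock: 1.1
position: [0.4479, -0.2977, 0.3035]
tool_rot: [-0.679, 1.571, 2.773]
force: [0.8, 0.1, -0.1]
grip_width: 0.0448
```

Emit:
play_rows(deltas=[[4,52,0,0,0,-1.4,45],[4,52,0,0,0,-1.4,45],[4,52,0,0,0,-1.4,45],[4,52,0,0,0,-1.4,45],[4,52,0,0,0,-1.4,45],[4,52,0,0,0,-1.4,45],[4,52,0,0,0,-1.4,45],[4,52,0,0,0,-1.4,45]])

```text
clock: 2.1
position: [0.4789, 0.1185, 0.3032]
tool_rot: [0.899, 1.571, -2.129]
force: [0.3, -1.0, 0.7]
grip_width: 0.0452
```

Emit:
play_rows(deltas=[[1,32,-20,0,0,0,45],[2,30,-35,0,0,0,45],[0,0,-20,0,0,0,45],[0,0,0,0,0,0,45]])

```text
clock: 2.6
position: [0.4813, 0.1787, 0.2271]
tool_rot: [0.233, 1.568, -2.793]
force: [-0.1, 0.2, 0.0]
grip_width: 0.0449
```

```bash
python3 - <<'E'
from h import *
np.set_printoptions(precision=4,suppress=True)
from scipy.spatial.transform import Rotation as R
s=telemetry.observe();print(s['position'],R.from_euler('xyz',s['tool_rot']).as_matrix()[:,1])
import pickle;c=vision.camera_info('wrist');pickle.dump(c,open('w1.pkl','wb'))
im=snap('wrist','w1');print(c['mtx'],ray('wrist',(281,210))[0],proj('wrist',[.482,.181,.15]),[proj('wrist',p) for p in ([.524,.2735,.05],[.5436,.1,.05])])
cv2.imwrite('pics/w1b.png',cv2.resize(im[:,:,::-1],(800,600),interpolation=cv2.INTER_CUBIC))
E
```

```text
[0.4813 0.1787 0.2271] [ 0.1156 -0.9933  0.0007]
[[325.1923   0.     283.3167]
 [  0.     325.1923 206.7285]
 [  0.       0.       1.    ]] [0.5475 0.1867 0.3712] [280.4416 215.2447] [array([194.5227, 136.698 ]), array([368.3633, 136.84  ])]
```

View pics/w1b.png

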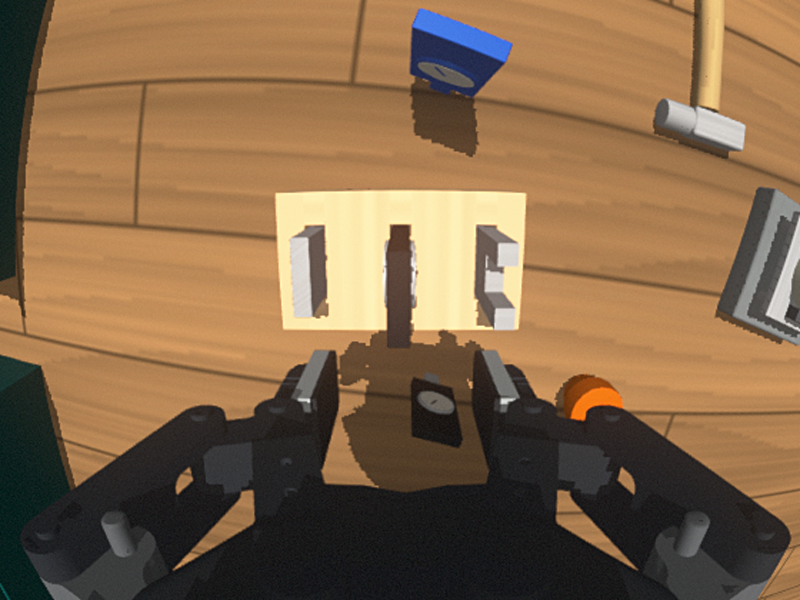

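```bash
python3 - <<'E'
from h import *
import pickle;c=pickle.load(open('w1.pkl','rb'))
np.set_printoptions(precision=4,suppress=True)
k=lambda x,y:((x+.5)*.7-.5,(y+.5)*.7-.5)
P=[atz('wrist',k(x,y),.15,c) for x,y in ((388,250),(411,250),(387,348),(411,347))]
print(P,np.mean(P,0))
Q=[atz('wrist',k(x,y),.05,c) for x,y in ((276,193),(526,192),(518,330),(283,329))];print(Q,np.mean(Q,0))
a=Q[1]-Q[0];b=Q[2]-Q[3];print(np.degrees(np.arctan2(a[1],a[0])),np.degrees(np.arctan2(b[1],b[0])))
E
```

```text
[array([0.5095, 0.1904, 0.15  ]), array([0.5108, 0.1794, 0.15  ]), array([0.4595, 0.1856, 0.15  ]), array([0.4615, 0.1736, 0.15  ])] [0.4853 0.1822 0.15  ]
[array([0.5248, 0.2748, 0.05  ]), array([0.5453, 0.101 , 0.05  ]), array([0.4443, 0.0898, 0.05  ]), array([0.425 , 0.2639, 0.05  ])] [0.4848 0.1824 0.05  ]
-83.26641683516952 -83.677146206564
```

Wrist view: the gauge's top edge runs from (399,250) to (399,347), square to the jaws. The gauge centre is now put at (0.485, 0.182). Descending and gripping on the flat band above the dial.

Emit:
play_rows(deltas=[[3,3,-30,0,0,0,45],[0,0,-35,0,0,0,45],[0,0,-30,0,0,0,45],[0,0,-17,0,0,0,45],[0,0,0,0,0,0,25],[0,0,0,0,0,0,10],[0,0,0,0,0,0,2],[0,0,0,0,0,0,2]], grip_force=60)

```text
clock: 3.65
position: [0.4858, 0.1822, 0.1175]
tool_rot: [-2.911, 1.569, 0.345]
force: [-0.3, 0.1, 9.3]
grip_width: 0.0113
```

Emit:
play_rows(deltas=[[0,0,0,0,0,0,2],[0,0,0,0,0,0,2],[0,0,0,0,0,0,2],[0,0,0,0,0,0,2]])

```text
clock: 4.15
position: [0.4858, 0.1822, 0.1175]
tool_rot: [-2.918, 1.569, 0.339]
force: [-1.1, 0.2, 8.6]
grip_width: 0.0113
```

Emit:
play_rows(deltas=[[0,0,5,0,0,0,2],[0,0,8,0,0,0,2],[0,0,10,0,0,0,2],[0,0,12,0,0,0,2],[0,0,0,0,0,0,2]])

```text
clock: 4.78
position: [0.4856, 0.1821, 0.1524]
tool_rot: [-2.922, 1.569, 0.335]
force: [0.2, 0.1, -2.8]
grip_width: 0.0112
```

Emit:
play_rows(deltas=[[0,0,15,0,0,0,2],[0,0,20,0,0,0,2],[0,0,20,0,0,0,2],[0,0,20,0,0,0,2],[0,0,20,0,0,0,2],[0,0,20,0,0,0,2],[0,0,0,0,0,0,2],[0,0,0,0,0,0,2]])

```text
clock: 5.78
position: [0.4848, 0.1818, 0.2658]
tool_rot: [0.315, 1.57, -2.711]
force: [0.3, 0.2, -3.1]
grip_width: 0.0109
```

```bash
python3 - <<'E'
from h import *
s=telemetry.observe();print(s['position'],s['force'],s['moment'])
import pickle;pickle.dump(vision.camera_info('wrist'),open('w2.pkl','wb'))
a=snap('wrist','w2')[150:360,150:430,::-1];b=snap('side','s2')[150:360,180:460,::-1];
cv2.imwrite('pics/m2.png',cv2.resize(np.vstack([a,b]),None,fx=1.42,fy=1.42,interpolation=cv2.INTER_CUBIC) if 0 else cv2.resize(np.hstack([a,b]),(800,300),interpolation=cv2.INTER_CUBIC))
E
```

```text
[0.48481234 0.18178044 0.26577753] [ 0.27074278  0.19989009 -3.08384722] [ 0.00970997  0.00478026 -0.02774043]
```

View pics/m2.png

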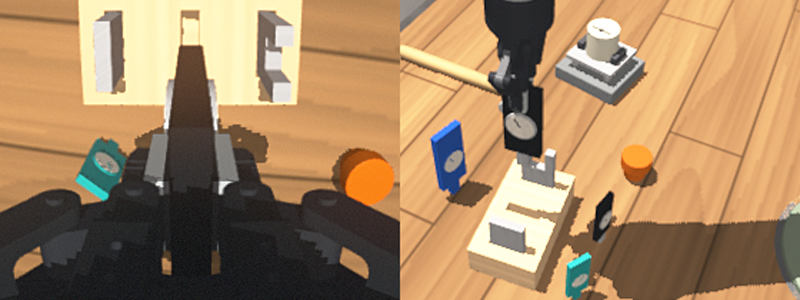

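The gauge is held and clear of the slot, and the other two plates are still in the rack. Carrying it over to the mark, keeping height and turning -15.7°.

Emit:
play_rows(deltas=[[2,-20,0,0,0,-1,2],[4,-40,0,0,0,-1.7,2],[5,-45,0,0,0,-2,2],[5,-45,0,0,0,-2,2],[5,-45,0,0,0,-2,2],[5,-45,0,0,0,-2,2],[5,-45,0,0,0,-2,2],[4,-40,0,0,0,-1.5,2]])

```text
clock: 6.88
position: [0.5195, -0.1456, 0.2659]
tool_rot: [0.385, 1.57, -2.892]
force: [0.6, 0.8, -3.1]
grip_width: 0.0112
```

Emit:
play_rows(deltas=[[3,-30,0,0,0,-1,2],[1,-20,-5,0,0,-0.5,2],[0,0,-10,0,0,0,2],[0,0,-10,0,0,0,2],[0,0,0,0,0,0,2],[0,0,0,0,0,0,2]])

```text
clock: 7.62
position: [0.5243, -0.1925, 0.2415]
tool_rot: [-2.52, 1.571, 0.464]
force: [0.1, -0.0, -1.4]
grip_width: 0.0113
```

```bash
python3 - <<'E'
from h import *
from scipy.spatial.transform import Rotation as R
np.set_printoptions(precision=4,suppress=True)
s=telemetry.observe();m=R.from_euler('xyz',s['tool_rot']).as_matrix();print(s['position'],m[:,0],np.degrees(np.arctan2(m[1,1],m[0,1])),s['force'])
import pickle;pickle.dump(vision.camera_info('wrist'),open('w3.pkl','wb'))
w=snap('wrist','w3');t=snap('top','t3');d=snap('side','s3')
for n,f in(('top',proj),('side',proj),('wrist',proj)): print(n,f(n,[.524,-.193,.113]),f(n,list(s['position'])))
k=lambda i,u,v,W,H,z:cv2.resize(i[v:v+H,u:u+W,::-1],None,fx=z,fy=z,interpolation=cv2.INTER_CUBIC)
M=np.zeros((600,800,3),np.uint8)
M[:300,:400]=k(w,180,120,200,150,2);M[:300,400:]=k(t,340,190,100,75,4);M[300:,:400]=k(d,270,120,100,75,4)
M[300:,400:]=k(w,230,170,100,75,4)
cv2.imwrite('pics/m3.png',M)
E
```

```text
[ 0.5243 -0.1925  0.2415] [ 0.0002  0.0001 -1.    ] -99.04070709681544 [ 0.0939 -0.008  -1.4075]
top [391.0248 232.7166] [409.1071 219.4144]
side [320.7251 170.5631] [324.4824 127.7162]
wrist [283.9376 199.3545] [283.4281 261.8849]
```

View pics/m3.png

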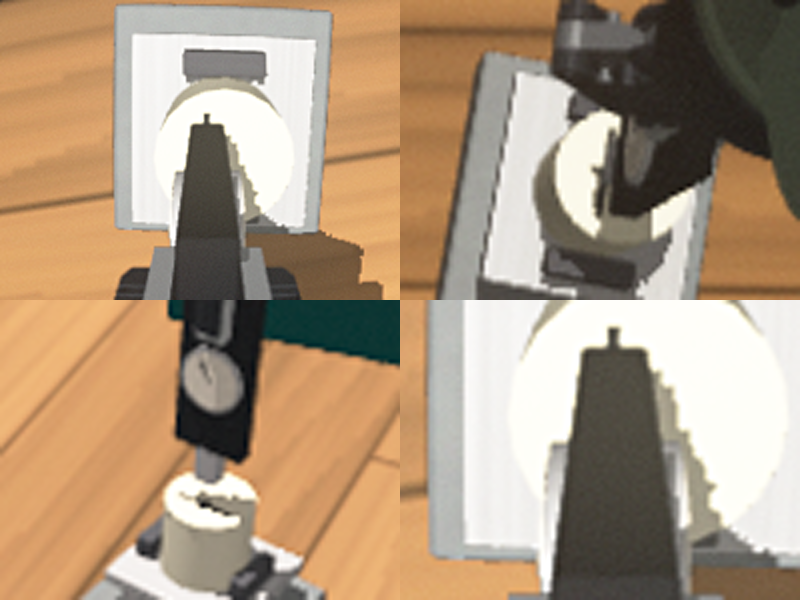

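```bash
python3 - <<'E'
from h import *
np.set_printoptions(precision=1,suppress=True)
T=np.array([.5243,-.1925,.2415]);a=np.radians(-9.05);X=np.array([np.cos(a),np.sin(a),0]);Y=np.array([-X[1],X[0],0]);Z=np.array([0,0,1.])
F=T-.1075*Z
P=lambda n,x,y,z:proj(n,F+x*X+y*Y+z*Z)
w=lambda p:(p-[230,170])*4+1.5+[400,300]
d=lambda p:(p-[270,120])*4+1.5+[0,300]
mk=np.array([.524,-.193,.113])
print('wrist slab low end',w(P('wrist',.025,.006,.024)),w(P('wrist',.025,-.006,.024)),'obs (584,348),(644,348)')
print('wrist line far end',w(proj('wrist',mk+.02*X)),'obs (614,329)')
print('side foot corners',[d(P('side',x*.008,y*.006,0)) for x,y in((1,1),(-1,1),(-1,-1))])
print('side slab low near corners',[d(P('side',x*.025,.006,.024)) for x in(1,-1)],'obs (177,437),(243,460)')
print('side mark',d(proj('side',mk)),'line ends',d(proj('side',mk+.02*X)),d(proj('side',mk-.02*X)))
E
python3 - <<'E'
import cv2
i=cv2.imread('pics/s3.png');cv2.imwrite('pics/s3c.png',cv2.resize(i[135:195,290:370],None,fx=10,fy=10,interpolation=cv2.INTER_CUBIC))
E
```

```text
wrist slab low end [580.8 340.6] [648.6 340.5] obs (584,348),(644,348)
wrist line far end [617.2 327.1] obs (614,329)
side foot corners [array([190.5, 477.9]), array([211.8, 486.9]), array([221.7, 477.8])]
side slab low near corners [array([170.3, 437.8]), array([238.1, 465.6])] obs (177,437),(243,460)
side mark [204.4 503.8] line ends [178.3 492.7] [230.9 515. ]
```

View pics/s3c.png

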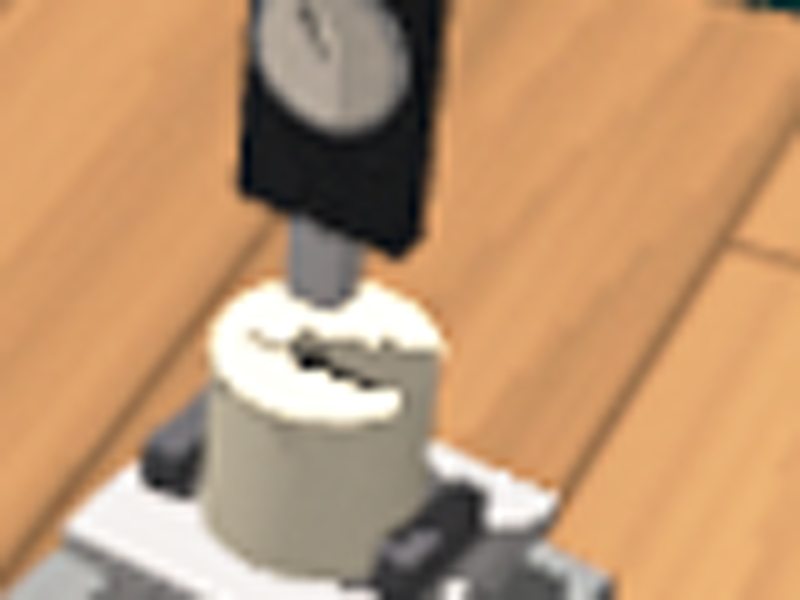

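Side crop: the foot's bottom corners are at (290,288) and (333,305), about 20 mm above the line. The line runs from (250,330) to (395,390). Wrist view: the line and the slab's edge are in the same plane (u=614 for both). Nudging +1 mm in x, lowering close and checking again.

Emit:
play_rows(deltas=[[1,0,-5,0,0,0,2],[0,0,-5,0,0,0,2],[0,0,-4,0,0,0,2],[0,0,-2,0,0,0,2],[0,0,0,0,0,0,2],[0,0,0,0,0,0,2]])

```text
clock: 8.52
position: [0.5252, -0.1931, 0.2254]
tool_rot: [-3.02, 1.571, -0.037]
force: [0.7, 0.8, -2.2]
grip_width: 0.0112
```

```bash
python3 - <<'E'
from h import *
np.set_printoptions(precision=4,suppress=True)
s=telemetry.observe();print(s['position'],s['force'])
d=snap('side','s4');t=snap('top','t4')
k=lambda i,u,v,W,H,z:cv2.resize(i[v:v+H,u:u+W,::-1],None,fx=z,fy=z,interpolation=cv2.INTER_CUBIC)
cv2.imwrite('pics/m4.png',np.hstack([k(d,300,145,40,50,10),k(t,370,205,40,50,10)]))
E
```

```text
[ 0.5252 -0.1931  0.2254] [ 0.6574  0.8063 -2.1508]
```

View pics/m4.png

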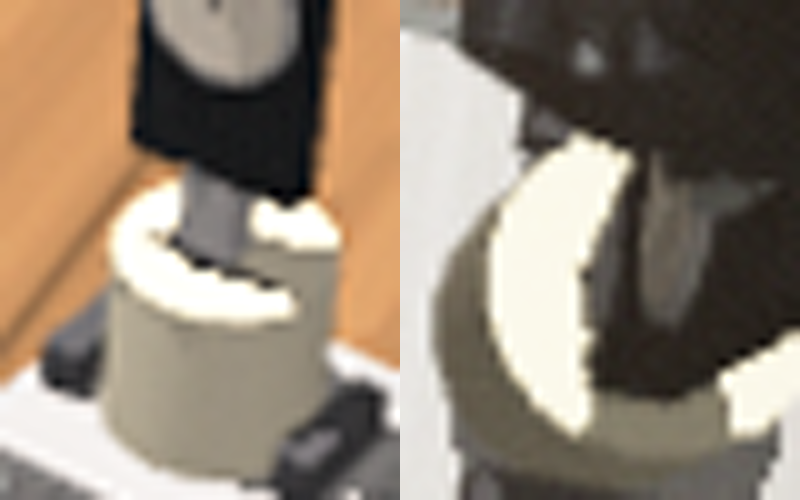

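Side crop: the foot is centred at about u=215 against the mark's 212, roughly 1 mm short along +x. Small nudge, then lower to find contact.

Emit:
play_rows(deltas=[[0.5,0.2,-1,0,0,0,2],[0,0,-1,0,0,0,2],[0,0,0,0,0,0,2],[0,0,0,0,0,0,2]])

```text
clock: 9.12
position: [0.5256, -0.1929, 0.2233]
tool_rot: [-0.045, 1.571, 2.938]
force: [0.5, -0.2, -2.1]
grip_width: 0.0113
```

Emit:
play_rows(deltas=[[0,0,-1,0,0,0,2],[0,0,0,0,0,0,2],[0,0,0,0,0,0,2]])

```text
clock: 9.5
position: [0.5256, -0.1928, 0.2223]
tool_rot: [-0.392, 1.571, 2.59]
force: [-0.0, 0.1, -2.3]
grip_width: 0.0112
```

Emit:
play_rows(deltas=[[0,0,-1,0,0,0,2],[0,0,0,0,0,0,2],[0,0,0,0,0,0,2]])

```text
clock: 9.88
position: [0.5256, -0.1929, 0.2213]
tool_rot: [3.013, 1.571, -0.288]
force: [0.9, -0.2, -2.0]
grip_width: 0.0115
```

Emit:
play_rows(deltas=[[0,0,-1,0,0,0,2],[0,0,0,0,0,0,2],[0,0,0,0,0,0,2]])

```text
clock: 10.25
position: [0.5257, -0.1928, 0.2203]
tool_rot: [-2.598, 1.571, 0.385]
force: [0.3, 0.5, -1.2]
grip_width: 0.0113
```

Emit:
play_rows(deltas=[[0,0,-1,0,0,0,2],[0,0,0,0,0,0,2],[0,0,0,0,0,0,2]])

```text
clock: 10.62
position: [0.5256, -0.1929, 0.2193]
tool_rot: [2.958, 1.571, -0.342]
force: [-0.1, 0.2, 0.1]
grip_width: 0.0111
```

Emit:
play_rows(deltas=[[0,0,-1,0,0,0,2],[0,0,0,0,0,0,2],[0,0,0,0,0,0,2]])

```text
clock: 11.0
position: [0.5256, -0.1929, 0.2183]
tool_rot: [-2.897, 1.571, 0.086]
force: [-0.1, -0.4, 0.7]
grip_width: 0.0111
```

Emit:
play_rows(deltas=[[0,0,-1,0,0,0,2],[0,0,0,0,0,0,2],[0,0,0,0,0,0,2]])

```text
clock: 11.38
position: [0.5256, -0.1929, 0.2173]
tool_rot: [-2.907, 1.571, 0.076]
force: [1.0, 0.8, 1.3]
grip_width: 0.0111
```

```bash
python3 - <<'E'
from h import *
np.set_printoptions(precision=4,suppress=True)
s=telemetry.observe();print(s['position'],s['force'],s['moment'])
d=snap('side','s5');w=snap('wrist','w5')
k=lambda i,u,v,W,H,z:cv2.resize(i[v:v+H,u:u+W,::-1],None,fx=z,fy=z,interpolation=cv2.INTER_CUBIC)
cv2.imwrite('pics/m5.png',np.hstack([k(d,300,145,40,50,10),k(w,240,150,80,100,5)]))
E
```

```text
[ 0.5256 -0.1929  0.2173] [0.9922 0.7596 1.2618] [-0.0605 -0.0471  0.0085]
```

View pics/m5.png

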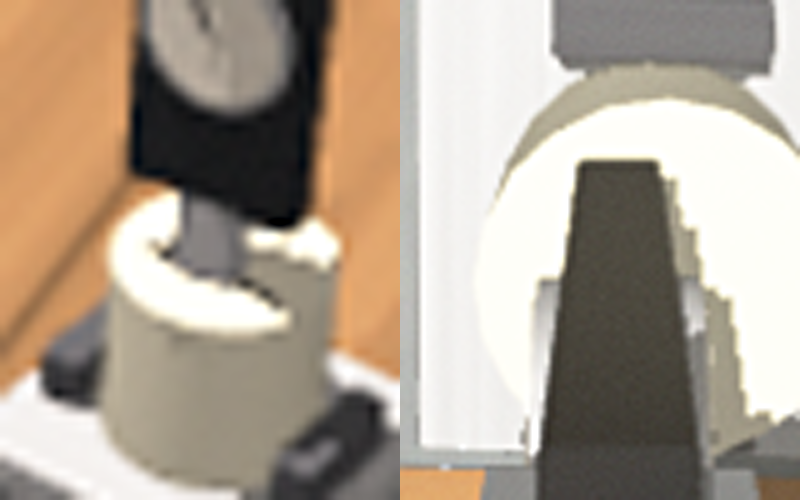

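Side crop: the foot stands on the line. The line shows on both sides, from (148,242) to the foot and from (243,280) to (285,305), with the foot centred between. Contact was at about z=0.2203, and the force change of about 3.4 N implies 2.9 mm sunk. Pressing 3 mm more.

Emit:
play_rows(deltas=[[0,0,-1,0,0,0,2],[0,0,0,0,0,0,2],[0,0,-1,0,0,0,2],[0,0,0,0,0,0,2],[0,0,0,0,0,0,2]])

```text
clock: 12.1
position: [0.5256, -0.1928, 0.2153]
tool_rot: [-3.072, 1.571, -0.09]
force: [-0.1, -0.6, 3.4]
grip_width: 0.0112
```

Emit:
play_rows(deltas=[[0,0,-1,0,0,0,2],[0,0,0,0,0,0,2],[0,0,0,0,0,0,2],[0,0,0,0,0,0,2]])

```text
clock: 12.6
position: [0.5257, -0.1929, 0.2143]
tool_rot: [-2.952, 1.571, 0.031]
force: [-0.7, -0.3, 4.0]
grip_width: 0.0113
```

```bash
python3 - <<'E'
from h import *
from scipy.spatial.transform import Rotation as R
np.set_printoptions(precision=4,suppress=True)
f=[]
for i in range(8):
    vision.grab_frame('top'); f.append(telemetry.observe()['force'])
s=telemetry.observe();m=R.from_euler('xyz',s['tool_rot']).as_matrix();print(s['position'],np.mean(f,0),np.std(f,0),m[:,0],np.degrees(np.arctan2(m[1,1],m[0,1])))
d=snap('side','s6')
a=cv2.imread('pics/s3.png')
k=lambda i,u,v,W,H,z:cv2.resize(i[v:v+H,u:u+W],None,fx=z,fy=z,interpolation=cv2.INTER_CUBIC)
cv2.imwrite('pics/m6.png',np.hstack([k(d[:,:,::-1],290,115,60,90,6),k(a,290,115,60,90,6)]))
h=[proj('side',[.5225,-.2005,z]) for z in(.113,.107)];print(h)
E
```

```text
[ 0.5256 -0.1929  0.2143] [-0.0495 -0.0352  4.8499] [0.4667 0.4443 0.274 ] [ 0.  0. -1.] -99.09502751452754
[array([322.3755, 169.1661]), array([322.2004, 171.0032])]
```

View pics/m6.png

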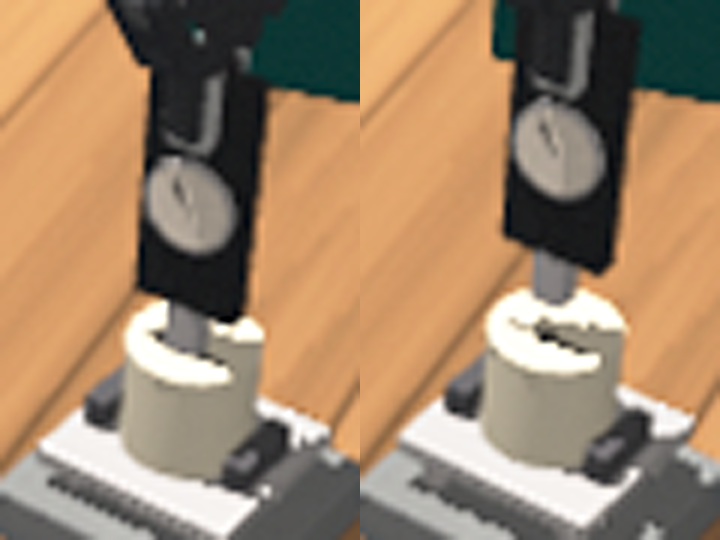

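Force has risen by 6.9 N from the free-hanging reading, which puts the sink at about 6.0–6.4 mm. The gauge is upright on the line and the head is visibly lower (its rim moved down about 2 native pixels; 1.8 px predicted for 6 mm). Handing in.

```bash
python3 -c "
from h import *
workorder.job_done(); s=telemetry.observe(); print(s['clock'],s['position'],s['force'],s['grip_width'])"
```

```text
the job is handed in; nothing more can be done
the job is handed in; nothing more can be done
```

I handed the job in at about 13 s with the gauge still gripped and pressing on the mallet head. I gripped the black dial gauge in the middle slot by the flat band above its dial and drew it straight up. Then I stood it on the marked line and pressed it down. The other two plates, the hammer, the insert and the look-alikes were not touched.

**Sink:** by position the table is down about 6.0 mm from where the foot first touched. The average force rise of 6.9 N gives about 6.4 mm, so the two differ by about 0.4 mm. Both are near half-way and well short of the stop.

**Placement:** the last side picture showed the gauge upright with the line visible on both sides of the foot. I put the foot within about 1 mm of the middle of the line, and the tool's turn matches the line's -9.1°.

**Checks that disagreed:** the top and wrist views differed by about 3 mm on where the gauge stood in the rack. I settled that with the side view and two nudges of 1 mm or less. The weight reading wandered between about 1.4 and 3.1 N while the gauge hung free. I could not read the state after handing in.

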